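Draw a glazed tile from the slotted rack and lean it on the examination easel

ROBOT

A 6-joint arm with a two-finger parallel gripper is mounted at the origin on the work surface. World frame = base frame: x ahead of the robot, y to its left, z up, the work surface at z = 0. Lengths are in m, angles in rad, forces in N, time in s.
With the tool pointing down it reaches from about 0.375 to 0.975 m from the base axis. Payload 3.8 kg.
Tool frame: the origin (TCP) lies at the very end of the fingers, on their centre line; the grasp point (between the pads) lies 19 mm behind it; y points along the fingers, z is the direction in which the jaws open and shut, and the axes are right-handed (so a half turn about y gives the same grasp; the last joint's range is limited). The gripper opens to 85 mm and grips with 20 to 120 N. Pads are 22 mm wide; open, the fingers measure 114 mm over their backs; the gripper's body (76 mm by 85 mm) begins 54 mm behind the grasp point. The pads swing forward as they close: fully open they stand 13 mm farther back than shut.
Start: joints at [1.251, 0.264, 1.604, -0, 1.274, -0.037], TCP at [0.188, 0.648, 0.194] pointing down, gripper open.
Joint ranges: [-2.63, 2.63], [-0.94, 2.18], [0.31, 2.57], [-1.31, 4.45], [0, 2.66], [-2.55, 2.55]. Speed limits (rad/s): [2.57, 2.57, 3.14, 3.14, 3.14, 3.14].

INTERFACE

Orientations are given as a unit quaternion [x, y, z, w].
In Python, from cell import sensors, optics, ctrl, finder gives the robot as it stands.
- The arm moves only by the tool apply_moves, never from a script. Its argument "deltas" is a list that holds one entry, the list of rows, each a list of 7 numbers: the turn, a rotation vector about the tool's x, y, z in rad, then the shift along the tool's x, y, z in cm, then the opening, from 0 (shut) to 1 (fully open). A call has 1 to 12 rows; each row is the pose to reach, as a shift and turn from the pose measured when the call began, along the tool's axes at that moment; what a row does not reach only later rows make up. A row lasts 1/10 s, in which the tool goes at most 50 mm and 8.59 degrees, less where a joint would pass 70% of its speed; a pose out of reach is approached as far as the arm can. A call with a gripper value outside its range is refused whole. The fingers move at their own pace and stop on an object; "newtons" is the grip in N (left out, the last holds). Time passes only in rows, so rows that repeat a pose let the fingers close. It gives the time, the measured TCP pose, the force and the opening at its end, in the units of the state.
- sensors.get_state(): the state, without advancing time (a new reading comes with each control period).
- optics.snapshot(name): name is "side" or "top"; returns a dict with "img" (420x560x3 uint8, red, green, blue), "fovy" (degrees; the focal length in pixels is half the picture's height over the tangent of half this angle, whatever the lens; pixels are square), "cx", "cy" (the principal point, pixels), "rvec" (rotation vector, rad) and "tvec" (3), from world to camera coordinates, as OpenCV has them. Camera axes: x right, y down, z forward; pixel columns grow to the right and rows downward; lengths in m; the calibration is good to about 2 mm. A picture is of the moment at which its call begins. There is no depth.
- ctrl.hand_in(): hands the job in, once; it reports no verdict.
Trained networks look in a picture, given as the dict that the camera call returned (one of the last four; its "shot" number tells which), for a name from the list of things; names that differ only in an ending like _2 or _b are one class to them, and where a whole thing is asked for, a point or a joint stands for the part that bears it (a point fixed in the world has none). Each returns a list of dicts, best first, with "conf" (0 to 1); they miss things now and then, are a little off and sometimes report something else, mostly with a low value. They report only what shows in the picture. A call takes as long as a camera call.
- finder.masks_of(picture, label): "region" (420x560 bool, what is visible of it).
- finder.mark_of(picture, label): "location" ([x, y, z] in m, in world coordinates, good to about 4 mm: a listed point, or the origin of a listed thing).
The state is a dict: "time_s": time; "joints": joint angles; "dq": joint speeds; "effort": joint torques, N m; "ee_pos": TCP position; "eef_rot": TCP orientation; "contact_force": force on the tool from outside, world axes, zero at the start; "torque": the same for the moment, N m; "width": finger opening in m.
Only numpy, scipy, OpenCV 4.12 (cv2) and the standard library are available. Lean on these libraries where they do the work, as an engineer would, in place of code of your own. Each camera call takes 0.05 s, during which the arm holds its last target. There are 200 camera calls.

TASK

Push the orange keeper bar of the rack outward until it is clear of the tiles, then slide the blue tile straight up out of its slot. Set it down gently on the ledge of the wooden easel, roughly in the middle and square, leaning against the backrest with its white-patterned face to the front, and let go. Leave the keeper open, and do not disturb the other two slabs, the stone or the brush.

Things in the scene. Friction and masses are not known exactly. Their poses are not given: they have to be found in the camera images.
- rack: fixed wooden rack, 230 mm long (x), origin at the centre of its underside. Slabs stand across it, along y, on its floor (z = 10 mm; slab tops at 130 mm) in 13 mm slots at x = -70, 0, +70 mm. Slotted cheeks at |y| = 55 to 84 mm, tops at z = 75 mm; open between them. Two posts at x = -100 and 100, y = 95 mm, 134 mm high, carry the keeper
- keeper (a joint): orange keeper bar sliding along the rack's +y: 0 m shut, 0.05 m its open stop; needs about 2 N, stays where left. A flat plate 225 mm long (rack x), 55 mm wide, z = 134 to 142 mm; at 0 its inner edge is at rack y = 50 mm, covering the last 20 mm of the slabs' tops; clear of them from 0.02 m on
- keeper_tab (a point): middle of the keeper's upright orange tab, on its inner edge: 70 mm long (rack x), 8 mm thick (rack y), from z = 142 to 177 mm; the point is 162 mm above the table and moves with the keeper. Push it towards the rack's +y
- blue_tile: blue glazed tile with a white pattern on its +x face, in one of the rack's slots, 140 mm wide (its y), 10 mm thick (its x), 120 mm tall (its z); origin at the centre of its underside; about 0.4 kg. Starts upright with its axes parallel to the rack's
- clay_tile: terracotta tile in another slot of the rack (leave alone), 140 mm wide (its y), 10 mm thick (its x), 120 mm tall (its z); origin at the centre of its underside
- marble_slab: white-grey marble slab in the third slot (leave alone), 140 mm wide (its y), 10 mm thick (its x), 120 mm tall (its z); origin at the centre of its underside
- easel: fixed wooden easel, origin at the centre of its underside, front to its +x. Backrest 190 mm wide (y), 65 mm high along its slope, 10 mm thick, leaning 20 degrees (0.349 rad) back, its top towards -x. At its foot a ledge square to the backrest, 15 mm deep up to a lip 8 mm high above the ledge and 6 mm thick. Base plate 130 x 200 x 12 mm
- easel_seat (a point): mid-width point of the inner corner where the ledge's top meets the backrest's front face, at x = 10, y = 0, z = 35 mm in the easel's frame. A seated tile's underside centre is 5 mm from it, square off the backrest
- easel_front (a point): point on the table side in front of the easel's lip, at x = 50, y = 0, z = 12 mm in the easel's frame; marks which side is its front
- stone: pale stone fragment lying on the table, about 70 x 110 x 52 mm, origin at the centre of its underside (leave alone)
- scrub_brush: wooden scrubbing brush lying on the table, 50 x 150 x 36 mm, origin at the centre of its underside (leave alone)

How it is judged:
On the way, in this order (a step that is already met when the one before it is completed fails the run):
1. the keeper is pushed clear of the tiles (value of joint keeper above 0.02 m), for 0.2 s.
2. the blue tile is slid up out of its slot, its underside above the rack's cheeks (z of blue_tile in the frame of rack above 0.077 m), for 0.1 s.
At the end, for the whole second after the job is handed in: keeper open over 20 mm; blue tile at rest and released on the ledge behind the lip: underside centre within 10 mm fore-aft and 6 mm in height of its seat, 25 mm of the middle, square to 0.10 rad, leaning back 0.25 to 0.45 rad, patterned face to the front (value of joint keeper above 0.02 m and x of blue_tile in the frame of easel between 0.006 and 0.026 m and y of blue_tile in the frame of easel between -0.025 and 0.025 m and z of blue_tile in the frame of easel between 0.031 and 0.043 m and angle between blue_tile's own z axis and vertical between 0.25 and 0.45 rad and angle between the y axis of blue_tile and the y axis of easel, either way round below 0.1 rad and x of easel_front in the frame of blue_tile above 0 m and linear speed of blue_tile below 0.02 m/s and contact force between blue_tile and the fingers below 0.1 N); the robot touches nothing.
It fails at once if another slab is disturbed (moved more than 15 mm) (distance of any of clay_tile, marble_slab from where it was at the start of the episode above 0.015 m).
It fails at once if the stone or the brush is moved more than 25 mm (distance of any of stone, scrub_brush from where it was at the start of the episode above 0.025 m).
It fails at once if the blue tile is dropped (out of the fingers and falling faster than 0.35 m/s) (contact force between blue_tile and the fingers below 0.1 N and linear speed of blue_tile above 0.35 m/s).
It fails at once if the blue tile is banged or pressed hard on the easel (over 200 N) (contact force between blue_tile and easel above 200 N).
It also fails if it takes over 50 s, if anything falls off the work surface, if the arm or the gripper's body presses on something with over 40 N, if the wrist force passes 120 N, or if a joint passes its speed limit or range.

## Working session

There is one attempt and no reset: what is moved stays moved. The work goes in short steps, Python scripts to look and compute and a tool call to move; the robot and the scene stay as the last step left them, time stands still between calls to the robot, and variables do not carry over. Pictures are saved under pics/ and viewed, about 8 in all and at most 12, crops included, and the job is handed in when it is done.

Besides the shell and the picture viewer there is one more tool, called after ">>>" in YAML: its name, and indented under it one key for each argument. apply_moves: Moves the arm, as the interface text tells. Its arguments: {"type":"object","properties":{"deltas":{"type":"array","items":{"type":"array","items":{"type":"array","items":{"type":"number"}}}},"newtons":{"type":"number"}},"required":["deltas"]}

```bash
mkdir -p pics; cat > h.py <<'E'
import numpy as np, cv2
from cell import sensors, optics, ctrl, finder
from scipy.spatial.transform import Rotation as R
def snap(n,f=None):
    p=optics.snapshot(n)
    if f: cv2.imwrite('pics/'+f,p['img'][:,:,::-1])
    return p
def proj(p,X):
    f=210/np.tan(np.radians(p['fovy'])/2)
    X=np.atleast_2d(X); c=R.from_rotvec(p['rvec']).apply(X)+p['tvec']
    return c[:,:2]/c[:,2:]*f+[p['cx'],p['cy']]
def ray(p,uv,z):
    f=210/np.tan(np.radians(p['fovy'])/2)
    r=R.from_rotvec(p['rvec']).inv(); o=r.apply(-np.array(p['tvec']))
    d=r.apply([(uv[0]-p['cx'])/f,(uv[1]-p['cy'])/f,1]); return o+d*(z-o[2])/d[2]
E
python3 - <<'E'
from h import *
print(sensors.get_state())
for c in('side','top'):
    p=snap(c,c+'0.png'); print(c,p['fovy'],R.from_rotvec(p['rvec']).inv().apply(-np.array(p['tvec'])))
    for l in 'rack keeper_tab blue_tile clay_tile marble_slab easel easel_seat easel_front stone scrub_brush'.split():
        for d in finder.mark_of(p,l)[:2]: print(l,np.round(d['location'],4),round(d['conf'],2))
E
```

```text
{'time_s': 0.0, 'joints': array([ 1.25111652e+00,  2.64740898e-01,  1.60539717e+00, -2.46890290e-05,
        1.27370315e+00, -3.68801126e-02]), 'dq': array([ 0.00099038, -0.00158549, -0.00017396,  0.00041448,  0.00138602,
        0.00238423]), 'effort': array([-5.03924657e-04, -5.15113735e+01, -3.67311788e+01, -1.75900336e-04,
        1.31862643e-02,  1.85702334e-06]), 'ee_pos': array([0.18809274, 0.64740167, 0.19255787]), 'eef_rot': array([ 0.70083342, -0.09978211,  0.09951657, -0.69926569]), 'contact_force': array([ 0.06061125, -0.5705492 , -0.13864165]), 'torque': array([ 0.00579945, -0.0037128 ,  0.02805283]), 'width': 0.08519219470933774}
side 50.72082535849847 [ 0.33262874 -0.44140697  0.70287771]
rack [0.5024 0.2136 0.0008] 0.8
rack [0.5196 0.2645 0.163 ] 0.74
keeper_tab [0.5212 0.2606 0.1626] 0.89
blue_tile [0.5715 0.1917 0.0074] 0.6
clay_tile [0.4387 0.2321 0.0095] 0.63
marble_slab [0.4995 0.2108 0.0113] 0.69
easel [ 0.5402 -0.1896 -0.0016] 0.56
easel_seat [ 0.5498 -0.1879  0.0331] 0.73
easel_front [ 0.5911 -0.1867  0.0162] 0.79
stone [ 7.713e-01 -1.199e-01 -1.000e-04] 0.78
scrub_brush [ 7.747e-01  1.379e-01 -1.000e-04] 0.56
top 45.04481395603611 [ 0.46371344 -0.00281414  1.06028282]
rack [ 0.5033  0.212  -0.0017] 0.65
rack [0.5685 0.1972 0.0096] 0.61
keeper_tab [0.52   0.2642 0.1663] 0.65
blue_tile [0.569  0.1956 0.0081] 0.58
clay_tile [0.4342 0.2284 0.0115] 0.9
clay_tile [0.5038 0.2118 0.0126] 0.6
marble_slab [0.5031 0.2083 0.0073] 0.75
easel [ 0.5359 -0.1874  0.0018] 0.94
easel [0.4379 0.2309 0.0119] 0.69
easel_seat [ 0.5498 -0.191   0.0334] 0.6
easel_front [ 0.5926 -0.1856  0.0118] 0.63
stone [ 0.7717 -0.1163 -0.0016] 0.79
stone [0.5216 0.2648 0.1631] 0.5
scrub_brush [ 0.767   0.1341 -0.    ] 0.57
```

View pics/side0.png

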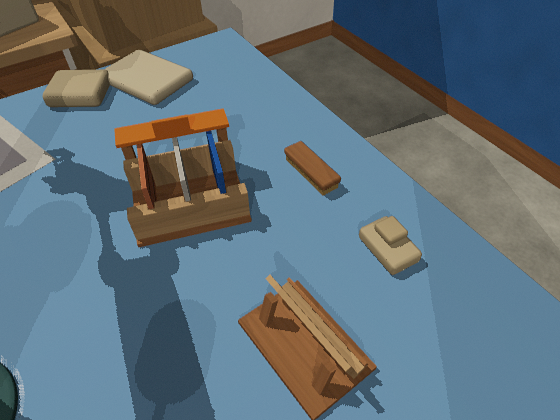

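View pics/top0.png

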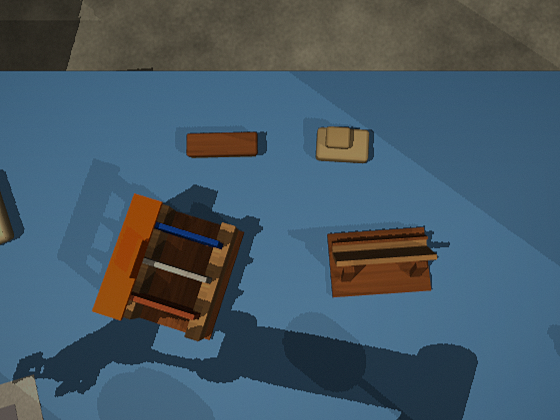

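Side view: blue tile is the slab at (215,160), its near −x face plain blue; the keeper covers the far ends, and the easel faces +x at (320,335). Top view: rack yawed around −0.26, blue tile top from (157,228) to (222,244), and easel yawed slightly. I'll refine the poses by fitting silhouettes.

```bash
cat >> h.py <<'E'
def box(x0,x1,y0,y1,z0,z1,T=None):
    X=np.array([[a,b,c] for a in(x0,x1) for b in(y0,y1) for c in(z0,z1)],float)/1000
    if T is not None: X=R.from_euler('y',-20,degrees=True).apply(X)+T
    return X
def rackm(k=0): return [box(-115,115,-84,84,0,10),*[box(-115,115,s*69.5-14.5,s*69.5+14.5,0,75) for s in(1,-1)],
   box(-112.5,112.5,50+k,105+k,134,142),box(-35,35,50+k,58+k,142,177)]
S=np.array([.01,0,.035])
easelm=[box(-65,65,-100,100,0,12),box(-10,0,-95,95,-4,65,S),box(0,21,-95,95,-5,0,S),box(15,21,-95,95,-5,8,S)]
tile=[box(-5,5,-70,70,0,120)]
def place(B,q): return [R.from_euler('z',q[2]).apply(b)+[q[0],q[1],q[3] if len(q)>3 else 0] for b in B]
def draw(p,B):
    m=np.zeros((420,560),np.uint8)
    for b in B: cv2.fillConvexPoly(m,cv2.convexHull(np.round(proj(p,b)*16).astype(np.int32)),1,shift=4)
    return m>0
def edges(p,B,img,col):
    for b in B: cv2.polylines(img,[cv2.convexHull(np.round(proj(p,b)).astype(np.int32))],True,col,1)
def tool(rot):  return R.from_quat(rot)
def delta(P,M):
    """turn and shift (cm) in tool axes from now to position P, rotation M (matrix)"""
    s=sensors.get_state(); r=tool(s['eef_rot'])
    print('turn',np.round((r.inv()*R.from_matrix(M)).as_rotvec(),4),'shift cm',np.round(r.inv().apply(np.array(P)-s['ee_pos'])*100,2))
E
cat > fit.py <<'E'
from h import *
from scipy.optimize import minimize
P=[snap('side'),snap('top')]
def fit(name,B,q0):
    M=[]
    for p in P:
        r=finder.masks_of(p,name); 
        if r: M.append((p,r[0]['region'])); print(name,len(r),r[0]['conf'],r[0]['region'].sum())
    def c(q,ms=M): return sum(1-(draw(p,place(B,q))&m).sum()/(draw(p,place(B,q))|m).sum() for p,m in ms)
    s=np.array([q0+d for d in([0]*3,[.008,0,0],[0,.008,0],[0,0,.08])])
    for ms in (M,M[:1],M[1:]):
        b=minimize(c,q0,args=(ms,),method='Nelder-Mead',options=dict(initial_simplex=s,xatol=1e-4,fatol=1e-4)); print(name,np.round(b.x,4),b.fun)
        if ms is M: best=b.x
    return best
q=fit('easel',easelm,np.array([.538,-.1885,.06]))
k=fit('rack',rackm()[:-2],np.array([.503,.2128,-.26]))
kk=fit('keeper',rackm()[-2:],np.array([.503,.2128,-.26]))
print([(d['location'],d['conf']) for d in finder.mark_of(P[0],'keeper_tab')])
out=[]
for p in P:
    im=p['img'][:,:,::-1].copy(); edges(p,place(easelm,q),im,(0,255,0)); edges(p,place(rackm(),k),im,(255,255,255))
    edges(p,place([box(65,75,-70,70,10,130)],k),im,(255,255,0)); out.append(im)
cv2.imwrite('pics/fit.png',np.hstack([cv2.resize(out[0][90:420,100:440],None,fx=1.17,fy=1.17),cv2.resize(out[1][110:440,90:440],None,fx=1.14,fy=1.25)[:386]]) if 0 else cv2.resize(np.vstack([out[0][95:420,100:440],out[1][180:340,90:440][:,:340]]),None,fx=1.22,fy=1.22))
E
python3 fit.py
```

```text
easel 1 0.74 9759
easel 2 0.61 6328
easel [ 0.527  -0.1896  0.0762] 0.10724622946340356
easel [ 0.5262 -0.19    0.069 ] 0.05070310952663892
easel [ 0.5286 -0.1896  0.0732] 0.04913557779799815
rack 1 0.57 11011
rack 1 0.65 12329
rack [ 0.5034  0.208  -0.287 ] 0.7303205506043787
rack [ 0.5011  0.2031 -0.2829] 0.3424317617866005
rack [ 0.5072  0.2173 -0.2915] 0.37188448774977056
keeper 1 0.61 3914
keeper [ 0.5063  0.2159 -0.2918] 0.02491280518186345
keeper [ 0.5063  0.2159 -0.2918] 0.02491280518186345
keeper [ 0.503   0.2128 -0.26  ] 0.0
[([0.5193, 0.2646, 0.1625], 0.82)]
```

View pics/fit.png

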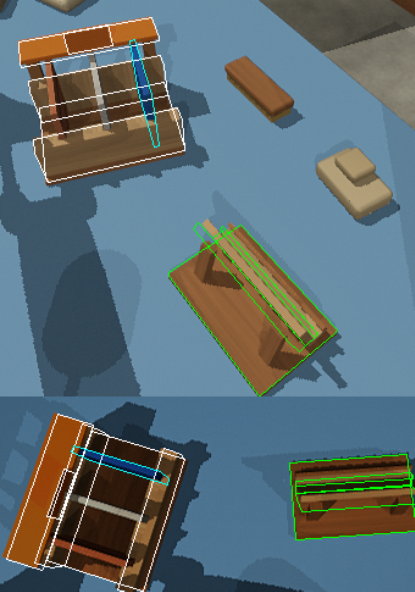

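Side overlay: keeper and rack outlines match, with yaw about −0.29. Easel base matches, but the real backrest sits about 10 mm further forward of the plate centre than my model, so I'll refit with the plate offset free. I'll also fit the tile tops.

```bash
cat > fit2.py <<'E'
from h import *
from scipy.optimize import minimize
P=[snap('side'),snap('top')]
def run(name,f,q0,st):
    M=[(p,finder.masks_of(p,name)) for p in P]; M=[(p,r[0]['region']) for p,r in M if r]
    def c(q): return sum(1-(f(p,q)&m).sum()/(f(p,q)|m).sum() for p,m in M)
    s=np.vstack([q0,np.array(q0)+np.diag(st)])
    b=minimize(c,q0,method='Nelder-Mead',options=dict(initial_simplex=s,xatol=1e-4,fatol=1e-4)); print(name,len(M),np.round(b.x,4),round(b.fun,3)); return b.x
E=lambda q:[box(-65+q[3]*1e3,65+q[3]*1e3,-100,100,0,12),*easelm[1:]]
q=run('easel',lambda p,q:draw(p,place(E(q),q[:3])),[.538,-.189,.073,-.012],[.006,.006,.05,.008])
print('seat',place([S[None]],q[:3])[0])
occ=lambda p,q:draw(p,place(rackm()[2:],[.5055,.2150,-.29]))
for n,o in(('blue_tile',.07),('marble_slab',0),('clay_tile',-.07)):
    q0=[.5055+o*.957,.215-o*.29,-.29]
    run(n,lambda p,q:draw(p,place(tile,[*q,.01]))&~draw(p,place(rackm()[1:],[.5055,.2150,-.29])),q0,[.006,.006,.05])
# blue pixels at top of tile, world line at z=.13 (top camera)
m=finder.masks_of(P[1],'blue_tile')[0]['region'];v,u=np.nonzero(m)
W=np.array([ray(P[1],(a,b),.13)[:2] for a,b in zip(u,v)]);c=W.mean(0);d=np.linalg.svd(W-c)[2][0];t=(W-c)@d
print('top line',c,'yaw',np.arctan2(-d[0]*np.sign(d[1]),abs(d[1])),c+d*t.min(),c+d*t.max())
print('blue via side',[np.round(x['location'],4) for x in finder.mark_of(P[0],'blue_tile')])
s=sensors.get_state();print(tool(s['eef_rot']).as_matrix().round(3))
im=P[0]['img'][:,:,::-1].copy();edges(P[0],place(E(q),q[:3]),im,(0,255,0));cv2.imwrite('pics/e2.png',cv2.resize(im[250:420,220:400],None,fx=2.5,fy=2.5))
E
python3 fit2.py
```

```text
easel 2 [ 0.5407 -0.189   0.0888 -0.0125] 1.028
seat [[ 0.55066168 -0.18814093  0.035     ]]
blue_tile 2 [ 0.573   0.1962 -0.2868] 1.094
marble_slab 2 [ 0.5059  0.2156 -0.295 ] 1.113
clay_tile 2 [ 0.4386  0.2368 -0.2825] 1.086
top line [0.56696487 0.182679  ] yaw -0.2890477478854425 [0.54772451 0.11797857] [0.58561804 0.24540489]
blue via side [array([0.5685, 0.192 , 0.0113])]
[[ 0.96  -0.     0.279]
 [-0.279  0.     0.96 ]
 [-0.    -1.     0.   ]]
```

View pics/e2.png

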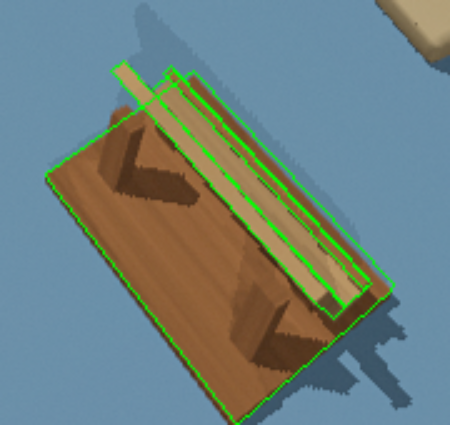

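Easel overlay now follows base, backrest and lip, giving seat at about (0.5505, −0.1885) and yaw about 0.08. The rack's yaw is −0.289, with origin about (0.505, 0.2148). Next are the moves for the keeper.

```bash
cat >> h.py <<'E'
yr=-.289; O=np.array([.505,.2148]); 
def rk(x,y,z): return np.r_[O+R.from_euler('z',yr).apply([x,y,0])[:2],z]
def Mz(yaw,tilt=0):
    a=R.from_euler('zy',[0,0]) ; z=np.array([1,0,0.]); y=np.array([0,0,-1.]); M=np.c_[np.cross(y,z),y,z]
    return (R.from_euler('z',yaw)*R.from_euler('y',-tilt)).as_matrix()@M
E
python3 - <<'E'
from h import *
s=sensors.get_state()
delta(np.r_[s['ee_pos'][:2],.27],Mz(yr)); delta(rk(0,15,.27)*1 if 0 else rk(0,.015,.27),Mz(yr)); delta(rk(0,.015,.155),Mz(yr))
E
```

```text
turn [-0.     1.577 -0.   ] shift cm [-0.   -7.61  0.  ]
turn [-0.     1.577 -0.   ] shift cm [ 42.51  -7.61 -31.28]
turn [-0.     1.577 -0.   ] shift cm [ 42.51   3.89 -31.28]
```

>>> apply_moves:
  deltas:
    - [[0,0,0,0,-4,0,0],[0,0.05,0,0,-7.6,0,0],[0,0.2,0,4,-7.6,-3,0],[0,0.35,0,8,-7.6,-6,0],[0,0.5,0,12,-7.6,-9,0],[0,0.65,0,16,-7.6,-12,0],[0,0.8,0,20,-7.6,-15,0],[0,0.95,0,24,-7.6,-18,0],[0,1.1,0,28,-7.6,-21,0],[0,1.25,0,32,-7.6,-24,0],[0,1.4,0,36,-7.6,-27,0],[0,1.5,0,40,-7.6,-30,0]]

```text
time_s: 3.35
ee_pos: [0.4897, 0.2468, 0.2703]
eef_rot: [0.443, -0.551, 0.551, -0.443]
contact_force: [1.3, 1.6, 0.4]
width: -0.0
```

```bash
python3 - <<'E'
from h import *
delta(rk(0,.015,.27),Mz(yr)); delta(rk(0,.015,.155),Mz(yr)); delta(rk(0,.080,.155),Mz(yr))
print(sensors.get_state())
E
```

```text
turn [-0.0008  0.0719 -0.0008] shift cm [1.29 0.03 2.29]
turn [-0.0008  0.0719 -0.0008] shift cm [ 1.3  11.53  2.28]
turn [-0.0008  0.0719 -0.0008] shift cm [-5.18 11.54  2.75]
{'time_s': 3.35, 'joints': array([ 4.21251294e-01, -1.63366141e-02,  1.77719246e+00,  1.17479303e-04,
        1.37967879e+00,  6.38369165e-01]), 'dq': array([-0.90448876,  0.13844303, -0.1357566 ,  0.00110857, -0.00881479,
        0.06467499]), 'effort': array([  4.10877407, -38.92044783, -36.60496831,  -0.09822858,
         0.32722517,   0.18117879]), 'ee_pos': array([0.48969526, 0.24675383, 0.27029211]), 'eef_rot': array([ 0.44250529, -0.55117929,  0.55128951, -0.44324974]), 'contact_force': array([1.26993976, 1.56584501, 0.35885003]), 'torque': array([ 0.03005927, -0.01687809,  0.00369434]), 'width': -3.271027536017459e-05}
```

>>> apply_moves:
  deltas:
    - [[0,0.072,0,1.5,0,2.3,0],[0,0.072,0,1.5,0,2.3,0],[0,0.072,0,1.5,3,2.3,0],[0,0.072,0,1.5,6,2.3,0],[0,0.072,0,1.5,9,2.3,0],[0,0.072,0,1.5,11.5,2.3,0],[0,0.072,0,1.5,11.5,2.3,0],[0,0.072,0,1.5,11.5,2.3,0]]

```text
time_s: 4.15
ee_pos: [0.5085, 0.2277, 0.1554]
eef_rot: [-0.423, 0.567, -0.566, 0.423]
contact_force: [0.6, 0.7, 0.6]
width: -0.0
```

```bash
python3 - <<'E'
from h import *
delta(rk(0,.03,.155),Mz(yr)); delta(rk(0,.080,.155),Mz(yr))
snap('side','s1.png')
E
```

```text
turn [ 0.0001  0.001  -0.0004] shift cm [-1.66  0.04  0.04]
turn [ 0.0001  0.001  -0.0004] shift cm [-6.66  0.05  0.04]
```

View pics/s1.png

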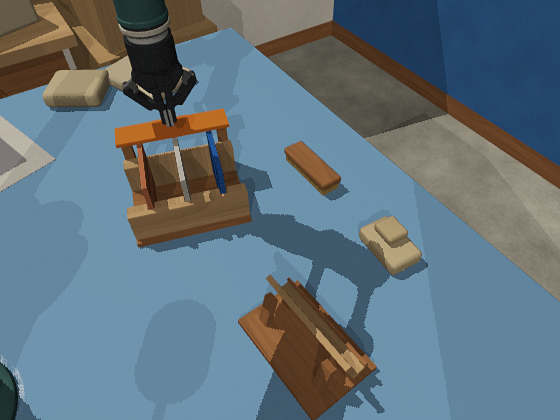

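The closed fingers stand just in front of the tab, at (170,118). Pushing.

>>> apply_moves:
  deltas:
    - [[0,0,0,-0.8,0,0,0],[0,0,0,-1.6,0,0,0],[0,0,0,-2.2,0,0,0],[0,0,0,-2.8,0,0,0],[0,0,0,-3.4,0,0,0],[0,0,0,-4,0,0,0],[0,0,0,-4.6,0,0,0],[0,0,0,-5.2,0,0,0],[0,0,0,-5.8,0,0,0],[0,0,0,-6.3,0,0,0],[0,0,0,-6.6,0,0,0],[0,0,0,-6.6,0,0,0]]

```text
time_s: 5.4
ee_pos: [0.5284, 0.2917, 0.1568]
eef_rot: [0.422, -0.566, 0.567, -0.424]
contact_force: [-0.3, 0.3, -0.2]
width: -0.0
```

```bash
python3 - <<'E'
from h import *
print(sensors.get_state()['contact_force'])
for c in('side','top'):
    p=snap(c)
    for d in finder.mark_of(p,'keeper_tab')[:1]:
        v=np.array(d['location']);print(d['conf'],v,R.from_euler('z',-yr).apply(np.r_[v[:2]-O,0]))
E
```

```text
[-0.3482049   0.27984178 -0.16203991]
0.83 [0.5218 0.2625 0.1589] [0.00250909 0.05050975 0.        ]
0.57 [0.5211 0.264  0.1646] [0.00141063 0.05174804 0.        ]
```

```bash
python3 - <<'E'
from h import *
a=snap('side')['img'][60:220,60:280,::-1];b=snap('top')['img'][170:350,60:280,::-1]
cv2.imwrite('pics/s2.png',np.vstack([cv2.resize(a,None,fx=1.7,fy=1.7),cv2.resize(b,None,fx=1.7,fy=1.7)]))
E
```

```text
(no output)
```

View pics/s2.png

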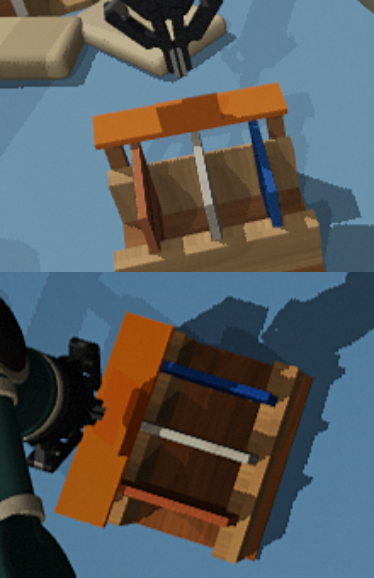

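```bash
python3 - <<'E'
from h import *
s=sensors.get_state();print(s['ee_pos'],s['joints'])
for c,uv in(('side',(166,104)),('top',(121,252))):
    p=snap(c);print(c,proj(p,s['ee_pos']),proj(p,s['ee_pos']+[0,0,.02]),ray(p,uv,.157))
    print(proj(p,rk(0,.054,.162)),proj(p,rk(0,.054,.177)))
    for d in finder.masks_of(p,'keeper_tab')+finder.masks_of(p,'keeper'):
        v,u=np.nonzero(d['region']);print(d['conf'],len(u),u.min(),u.max(),v.min(),v.max())
E
```

```text
[0.52826587 0.2910969  0.15687081] [4.62303746e-01 1.53214177e-01 1.80619735e+00 7.64026568e-05
 1.17944116e+00 7.50678333e-01]
side [[170.45699243 118.38597918]] [[168.40413954 110.16127305]] [0.53992184 0.34140065 0.157     ]
[[171.19078218 124.06298997]] [[169.6309992  117.84973261]]
0.64 2188 115 228 109 147
0.71 2264 115 227 109 147
top [[123.27269488 254.40256591]] [[119.63403794 253.56179356]] [0.53252796 0.29541298 0.157     ]
[[135.79608556 258.71720044]] [[133.26991738 258.15719655]]
0.58 3894 93 162 193 320
0.93 3786 92 162 193 319
```

```bash
python3 - <<'E'
from h import *
p=snap('side');print(proj(p,[.5085,.2277,.1554]))
a=cv2.imread('pics/s1.png')
b=p['img'][:,:,::-1]
for im in(a,b): print([tuple(int(c) for c in im[v,170]) for v in range(96,150,3)])
cv2.imwrite('pics/s3.png',np.hstack([cv2.resize(i[60:180,100:240],None,fx=2.8,fy=2.8,interpolation=2) for i in(a,b)]))
E
```

```text
[[174.24109657 139.55444169]]
[(27, 26, 22), (25, 22, 21), (30, 31, 29), (22, 22, 22), (22, 17, 20), (92, 96, 98), (92, 98, 99), (93, 99, 99), (77, 81, 84), (22, 25, 24), (16, 34, 63), (19, 63, 128), (19, 63, 128), (16, 63, 128), (159, 132, 105), (159, 134, 98), (160, 135, 99), (158, 133, 99)]
[(23, 21, 23), (21, 19, 18), (99, 80, 56), (168, 144, 106), (170, 145, 107), (170, 145, 108), (170, 146, 108), (102, 100, 120), (16, 61, 126), (15, 59, 125), (20, 63, 126), (20, 63, 127), (17, 62, 126), (20, 64, 127), (155, 128, 101), (157, 133, 97), (155, 130, 95), (157, 133, 97)]
```

View pics/s3.png

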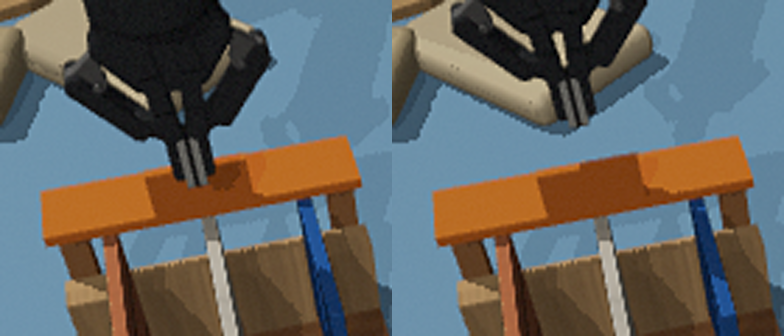

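The fingertips show at (168,127) before the push and (166,104) after, about 14 px above where the reported TCP projects. They passed over the tab. I'll triangulate the real tip.

```bash
python3 - <<'E'
from h import *
p=snap('top');s=sensors.get_state()
im=cv2.resize(p['img'][190:310,30:170,::-1],None,fx=5,fy=5,interpolation=2)
for z,c in((0,(0,255,0)),(.034,(255,0,255)),(.073,(0,255,255)),(.12,(255,255,255))):
    uv=(proj(p,s['ee_pos']+[0,0,z])[0]-[30,190])*5; cv2.drawMarker(im,tuple(int(x) for x in uv),c,cv2.MARKER_CROSS,14,2)
cv2.imwrite('pics/t4.png',im)
E
```

```text
(no output)
```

View pics/t4.png

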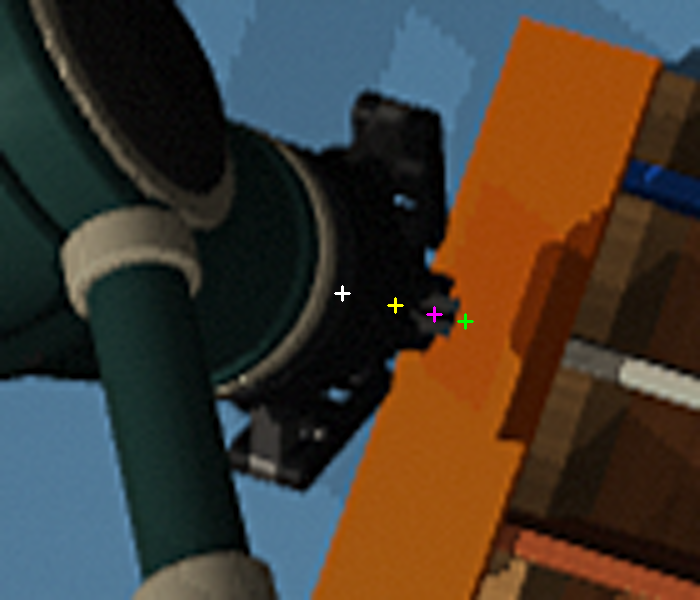

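```bash
python3 - <<'E'
from h import *
from scipy.optimize import least_squares
a,b=snap('side'),snap('top');s=sensors.get_state()
def tri(u,v): 
    r=least_squares(lambda X:np.r_[proj(a,X)[0]-u,proj(b,X)[0]-v],[.53,.29,.17]);return r.x,r.fun
X,f=tri((166.3,104.5),(120,252.6));print(X,X-s['ee_pos'],f)
# independent rack check: triangulate blue tile / keeper corners
print(tri((227,111),(162.3,204)), tri((116,129),(93,310)))
Z=rackm()[3];print(place([Z],[*O,yr])[0].round(4))
E
```

```text
[0.52719441 0.28492603 0.19482626] [-0.00113753 -0.00635663  0.03797232] [ 0.94037951 -0.21099961 -0.24349227  0.82218681]
(array([0.61798156, 0.21808056, 0.18195329]), array([-1.33721982,  0.30707692,  0.43731291, -1.17033286])) (array([0.42903902, 0.34627356, 0.13761693]), array([ 0.32229051, -0.07063365, -0.06417594,  0.28770285]))
[[0.4114 0.2948 0.134 ]
 [0.4114 0.2948 0.142 ]
 [0.4271 0.3475 0.134 ]
 [0.4271 0.3475 0.142 ]
 [0.6271 0.2307 0.134 ]
 [0.6271 0.2307 0.142 ]
 [0.6428 0.2834 0.134 ]
 [0.6428 0.2834 0.142 ]]
```

The tip really sits about 35 mm above the reported TCP, while the keeper corner triangulates correctly. I'll go back and push at rack x≈24 mm, between slabs, and lower. That is safe whichever reading is right.

```bash
python3 - <<'E'
from h import *
for q in((.024,.08,.21),(.024,.012,.21),(.024,.012,.128)): delta(rk(*q),Mz(yr))
E
```

```text
turn [-0.002   0.0008 -0.002 ] shift cm [-0.01 -5.31  2.35]
turn [-0.002   0.0008 -0.002 ] shift cm [ 6.79 -5.32  2.35]
turn [-0.002   0.0008 -0.002 ] shift cm [6.8  2.88 2.33]
```

>>> apply_moves:
  deltas:
    - [[0,0,0,0,-3,0,0],[0,0,0,0,-5.3,1,0],[0,0,0,3,-5.3,2.4,0],[0,0,0,6.8,-5.3,2.4,0],[0,0,0,6.8,-5.3,2.4,0],[0,0,0,6.8,-3,2.4,0],[0,0,0,6.8,-1,2.4,0],[0,0,0,6.8,1,2.4,0],[0,0,0,6.8,2.9,2.4,0],[0,0,0,6.8,2.9,2.4,0],[0,0,0,6.8,2.9,2.4,0]]

```text
time_s: 7.3
ee_pos: [0.5319, 0.2197, 0.1277]
eef_rot: [0.422, -0.567, 0.567, -0.424]
contact_force: [0.5, 0.5, 1.3]
width: -0.0
```

```bash
python3 - <<'E'
from h import *
p=snap('side');s=sensors.get_state();print(s['ee_pos'],s['contact_force'],R.from_euler('z',-yr).apply(s['ee_pos']-[*O,0]))
im=cv2.resize(p['img'][60:180,100:240,::-1],None,fx=4,fy=4,interpolation=2)
for z in(0,.02,.035):
    uv=(proj(p,s['ee_pos']+[0,0,z])[0]-[100,60])*4; cv2.drawMarker(im,tuple(int(x) for x in uv),(0,255,0),cv2.MARKER_CROSS,10,1)
cv2.imwrite('pics/s5.png',im)
E
```

```text
[0.53265565 0.21987568 0.12863239] [ 0.23831454 -0.75846121  1.50330063] [0.02506221 0.01274688 0.12863239]
```

View pics/s5.png

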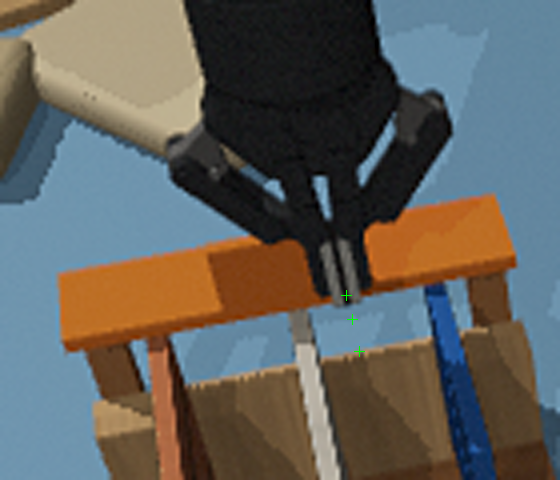

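The tip matches the +35 mm marker at (346,295), so the real tip is about 33 mm above the reported TCP and now at tab height. Pushing.

>>> apply_moves:
  deltas:
    - [[0,0,0,-0.8,0,0,0],[0,0,0,-1.6,0,0,0],[0,0,0,-2.2,0,0,0],[0,0,0,-2.8,0,0,0],[0,0,0,-3.4,0,0,0],[0,0,0,-4,0,0,0],[0,0,0,-4.6,0,0,0]]

```text
time_s: 8.05
ee_pos: [0.5459, 0.2642, 0.1287]
eef_rot: [0.422, -0.566, 0.567, -0.424]
contact_force: [-0.0, -3.0, 0.7]
width: 0.0001
```

>>> apply_moves:
  deltas:
    - [[0,0,0,-0.6,0,0,0],[0,0,0,-1.2,0,0,0],[0,0,0,-1.8,0,0,0],[0,0,0,-2.1,0,0,0]]

```text
time_s: 8.45
ee_pos: [0.5521, 0.285, 0.1287]
eef_rot: [0.422, -0.566, 0.567, -0.424]
contact_force: [-0.1, -2.2, 0.1]
width: -0.0
```

```bash
python3 - <<'E'
from h import *
s=sensors.get_state();print(s['ee_pos'],s['contact_force'],R.from_euler('z',-yr).apply(s['ee_pos']-[*O,0]))
for c in('side','top'):
    p=snap(c)
    for d in finder.mark_of(p,'keeper_tab')[:1]:
        v=np.array(d['location']);print(d['conf'],v,R.from_euler('z',-yr).apply(np.r_[v[:2]-O,0]))
E
```

```text
[0.55205732 0.28495651 0.12871326] [-0.13647095 -2.23204933  0.12035171] [0.02511165 0.08065812 0.12871326]
0.92 [0.533  0.3047 0.1629] [0.00121788 0.09415162 0.        ]
0.69 [0.5353 0.3074 0.1664] [0.00265301 0.09739513 0.        ]
```

Keeper is open by about 42 mm. Now above the blue tile with the fingers half open.

```bash
python3 - <<'E'
from h import *
for q in((.025,.055,.129),(.025,.055,.18),(.07,.0,.18),(.07,0,.12)): delta(rk(*q),Mz(yr))
E
```

```text
turn [-0.0023  0.001  -0.0029] shift cm [ 2.54 -0.05  0.02]
turn [-0.0023  0.001  -0.0029] shift cm [ 2.53 -5.15  0.04]
turn [-0.0023  0.001  -0.0029] shift cm [ 8.03 -5.16  4.53]
turn [-0.0023  0.001  -0.0029] shift cm [8.05 0.84 4.52]
```

>>> apply_moves:
  deltas:
    - [[0,0,0,1.5,0,0,0],[0,0,0,2.6,0,0,0],[0,0,0,2.6,-3,0,0],[0,0,0,2.6,-5.1,0,0.2],[0,0,0,5,-5.1,2,0.5],[0,0,0,8.1,-5.1,4.5,0.5],[0,0,0,8.1,-5.1,4.5,0.5],[0,0,0,8.1,-5.1,4.5,0.5]]

```text
time_s: 9.45
ee_pos: [0.5714, 0.1926, 0.1794]
eef_rot: [-0.421, 0.567, -0.567, 0.424]
contact_force: [-0.2, -0.2, -0.1]
width: 0.0428
```

```bash
cat > look.py <<'E'
from h import *
import sys
s=sensors.get_state();print(s['time_s'],s['ee_pos'],s['contact_force'],s['width'],'rack',R.from_euler('z',-yr).apply(s['ee_pos']-[*O,0]).round(4))
n,x0,y0,x1,y1=sys.argv[2:3][0],*map(int,sys.argv[3:7])
out=[]
p=snap(n);im=cv2.resize(p['img'][y0:y1,x0:x1,::-1],None,fx=4,fy=4,interpolation=2)
ax=tool(s['eef_rot']).apply([0,-1,0])
for z in(0,.02,.033):
    uv=(proj(p,s['ee_pos']+ax*z)[0]-[x0,y0])*4; cv2.drawMarker(im,tuple(int(v) for v in uv),(0,255,0),cv2.MARKER_CROSS,10,1)
cv2.imwrite('pics/'+sys.argv[1],im)
E
python3 look.py s6.png side 120 50 280 195
python3 - <<'E'
from h import *
for q in((.07,.0,.18),(.07,0,.062)): delta(rk(*q),Mz(yr))
E
```

```text
9.45 [0.57137596 0.19263163 0.17939495] [-0.1720044  -0.23463349 -0.13462125] 0.042760097616859116 rack [ 0.0699 -0.0023  0.1794]
turn [-0.0016 -0.0006 -0.0031] shift cm [-0.16 -0.07  0.06]
turn [-0.0016 -0.0006 -0.0031] shift cm [-0.12 11.73  0.04]
```

View pics/s6.png

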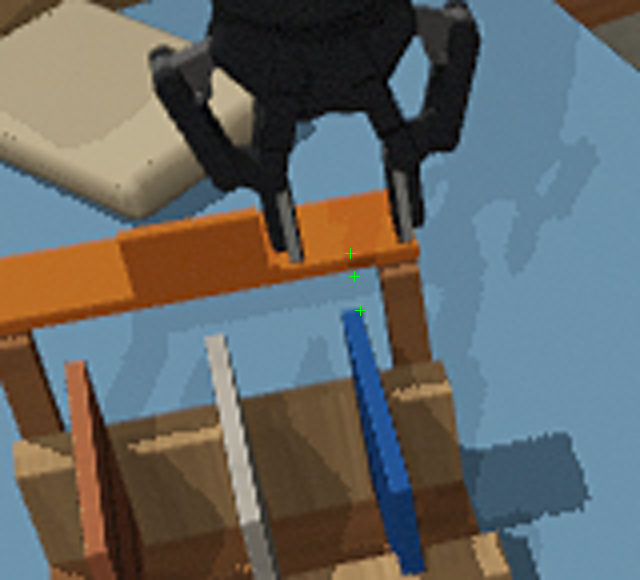

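Fingertips at (297,262) and (405,240); their midpoint falls on the +33 mm marker, and the keeper is clear of the slabs. Descending, then closing.

>>> apply_moves:
  deltas:
    - [[0,0,0,-0.1,2,0,0.5],[0,0,0,-0.1,4,0,0.5],[0,0,0,-0.1,6,0,0.5],[0,0,0,-0.1,7.5,0,0.5],[0,0,0,-0.1,9,0,0.5],[0,0,0,-0.1,10.5,0,0.5],[0,0,0,-0.1,11.7,0,0.5],[0,0,0,-0.1,11.7,0,0.5],[0,0,0,-0.1,11.7,0,0.5]]

```text
time_s: 10.4
ee_pos: [0.5717, 0.1947, 0.0622]
eef_rot: [-0.421, 0.567, -0.567, 0.424]
contact_force: [0.8, 0.3, -0.7]
width: 0.0427
```

```bash
python3 look.py s7.png side 120 50 280 195
```

```text
10.4 [0.57172846 0.19473494 0.06215917] [ 0.75540573  0.33453921 -0.69012899] 0.04270617092176942 rack [ 0.0697 -0.0002  0.0622]
```

View pics/s7.png

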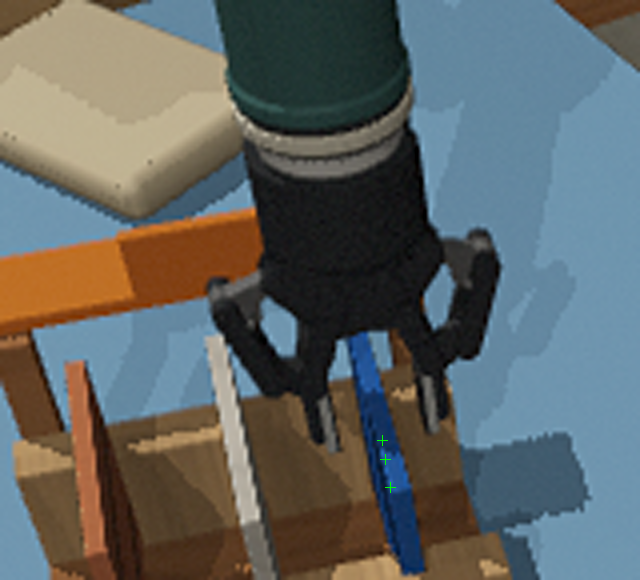

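Fingers straddle the blue tile, tips at (330,450) and (432,430). Closing.

>>> apply_moves:
  deltas:
    - [[0,0,0,0,0,0,0.25],[0,0,0,0,0,0,0.1],[0,0,0,0,0,0,0],[0,0,0,0,0,0,0],[0,0,0,0,0,0,0],[0,0,0,0,0,0,0]]
  newtons: 60

```text
time_s: 11.05
ee_pos: [0.573, 0.1952, 0.064]
eef_rot: [0.42, -0.567, 0.567, -0.425]
contact_force: [-1.7, 0.7, 5.1]
width: 0.0086
```

>>> apply_moves:
  deltas:
    - [[0,0,0,0,-0.5,0,0],[0,0,0,0,-1,0,0],[0,0,0,0,-2,0,0],[0,0,0,0,-3,0,0]]

```text
time_s: 11.45
ee_pos: [0.5724, 0.1949, 0.0941]
eef_rot: [-0.421, 0.567, -0.567, 0.424]
contact_force: [0.2, -0.0, -3.2]
width: 0.0091
```

>>> apply_moves:
  deltas:
    - [[0,0,0,0,-2,0,0],[0,0,0,0,-4,0,0],[0,0,0,0,-6,0,0],[0,0,0,0,-8,0,0],[0,0,0,0,-10,0,0],[0,0,0,0,-12,0,0],[0,0,0,0,-13.5,0,0],[0,0,0,0,-13.5,0,0],[0,0,0,0,-13.5,0,0]]

```text
time_s: 12.35
ee_pos: [0.5718, 0.1945, 0.2293]
eef_rot: [-0.421, 0.567, -0.567, 0.424]
contact_force: [-0.2, -0.6, -4.1]
width: 0.0089
```

```bash
cat > tfit.py <<'E'
from h import *
from scipy.optimize import minimize
# fit held tile in the tool frame: depth d (tile underside below reported TCP along tool y), lateral a, slip angle about jaw axis g
s=sensors.get_state();r=tool(s['eef_rot'])
print(s['time_s'],s['ee_pos'],s['contact_force'],s['width'])
P=[snap('side'),snap('top')];M=[]
for p in P:
    for d in finder.masks_of(p,'blue_tile')[:1]: M.append((p,d['region']));print(d['conf'],d['region'].sum())
    print([np.round(x['location'],4) for x in finder.mark_of(p,'blue_tile')[:1]])
# tile axes in tool: x->tool z, y->-tool x, z->-tool y
A=np.array([[0,-1,0],[0,0,-1],[1,0,0.]])
def verts(q): 
    d,a,b,g=q
    t=R.from_euler('x',g).apply(tile[0]-[0,0,.1])+[0,0,.1]
    return s['ee_pos']+r.apply((t+[b,a,-d])@A.T)
def c(q): return sum(1-(draw(p,[verts(q)])&m).sum()/(draw(p,[verts(q)])|m).sum() for p,m in M)
q0=np.array([.054,0,0,0]);S0=np.vstack([q0,q0+np.diag([.01,.01,.005,.1])])
b=minimize(c,q0,method='Nelder-Mead',options=dict(initial_simplex=S0,xatol=1e-4,fatol=1e-4));print(b.x.round(4),b.fun,c(q0))
im=[]
for p,(x,y) in zip(P,((120,20),(130,150))):
    i=p['img'][:,:,::-1].copy();edges(p,[verts(b.x)],i,(0,255,0));im.append(cv2.resize(i[y:y+150,x:x+160],None,fx=2.5,fy=2.5,interpolation=2))
cv2.imwrite('pics/tf.png',np.hstack(im))
E
python3 tfit.py
```

```text
12.35 [0.5718435  0.19449537 0.22925653] [-0.19141531 -0.63229848 -4.05470854] 0.008896950590107203
0.62 815
[array([0.5718, 0.1901, 0.1735])]
0.96 537
[array([5.014e-01, 2.094e-01, 4.000e-04])]
[ 0.0581 -0.002   0.0005 -0.0023] 0.7016119387366109 0.7391069442237407
```

View pics/tf.png

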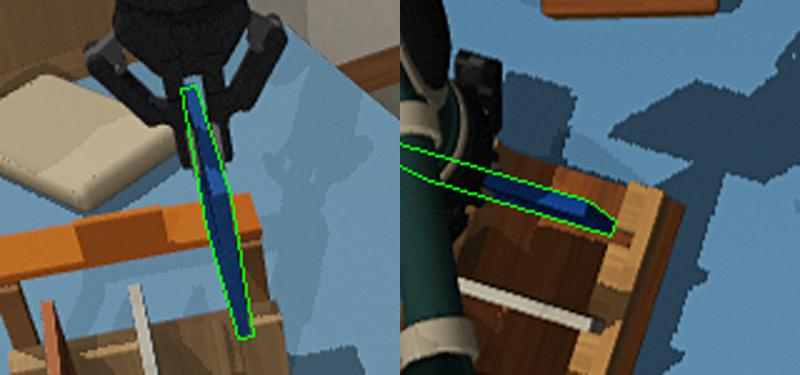

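Picture budget is used up (12 viewed). The last one shows the tile held square, its lower end at (243,338) in the side crop. From here I check numerically. Next I compute the hover above the easel.

```bash
cat >> h.py <<'E'
ye=.078; Eo=np.array([.5405,-.189,0.]); D=.053
def tgt(up,off=.0,yaw=None,lat=0):
    """reported TCP for tile underside `up` above its seat along the tile, `off` off the backrest"""
    yw=ye if yaw is None else yaw
    re=R.from_euler('z',yw); u=np.array([-np.sin(.349),0,np.cos(.349)]);n=np.array([np.cos(.349),0,np.sin(.349)])
    U=np.array([.010,lat,.035])+n*(.005+off)+u*up
    return Eo+re.apply(U+u*D)
E
python3 - <<'E'
from h import *
delta(tgt(.12,.002),Mz(ye,.349)); print(tgt(.12,.002),tgt(0,.002))
delta(tgt(.12,.002),Mz(ye,0))
E
```

```text
turn [ 0.3435 -0.3645  0.0615] shift cm [39.15  2.68  4.03]
[ 0.49804869 -0.19231793  0.19996443] [ 0.53895892 -0.18912045  0.08719861]
turn [-0.0016 -0.3678 -0.0027] shift cm [39.15  2.68  4.03]
```

>>> apply_moves:
  deltas:
    - [[0,0,0,3,0,0.3,0],[0,-0.05,0,7,0,0.8,0],[0.04,-0.1,0.01,11,0,1.2,0],[0.1,-0.15,0.02,15,0,1.6,0],[0.15,-0.2,0.03,19,0,2,0],[0.2,-0.25,0.04,23,0.5,2.4,0],[0.25,-0.3,0.05,27,1,2.8,0],[0.3,-0.34,0.055,31,1.5,3.2,0],[0.34,-0.36,0.06,35,2,3.6,0],[0.344,-0.364,0.061,38,2.7,4,0],[0.344,-0.364,0.061,39.1,2.7,4,0],[0.344,-0.364,0.061,39.1,2.7,4,0]]

```text
time_s: 13.85
ee_pos: [0.497, -0.1929, 0.1992]
eef_rot: [-0.421, 0.391, -0.557, 0.6]
contact_force: [0.4, 1.4, -3.0]
width: 0.0091
```

```bash
sed -i 's/((120,20),(130,150))/((200,150),(280,120))/' tfit.py; python3 tfit.py; python3 - <<'E'
from h import *
delta(tgt(.12,.002),Mz(ye,.349)); print(sensors.get_state()['joints'])
for c in('side','top'):
    p=snap(c)
    for l in('easel_seat','easel_front','easel','blue_tile'): print(c,l,[(np.round(d['location'],4),round(d['conf'],2)) for d in finder.mark_of(p,l)[:1]])
E
```

```text
13.85 [ 0.49702925 -0.19291489  0.19924924] [ 0.41025945  1.43397873 -2.95733489] 0.009134071293107653
0.81 904
[array([ 0.5138, -0.1982,  0.1484])]
0.84 1643
[array([ 0.5113, -0.1928,  0.146 ])]
[ 0.0637 -0.0043  0.0002  0.035 ] 0.6608388540739526 0.7826043029586798
turn [-0.0006  0.0017 -0.0001] shift cm [ 0.18 -0.01 -0.05]
[-0.56025178 -0.22929579  2.13706073  0.25117446  0.9640443  -0.75564128]
side easel_seat [(array([ 0.5521, -0.1891,  0.0359]), 0.64)]
side easel_front [(array([ 0.5918, -0.1887,  0.0162]), 0.93)]
side easel [(array([ 0.538 , -0.1888, -0.0025]), 0.84)]
side blue_tile [(array([ 0.5189, -0.1948,  0.1478]), 0.77)]
top easel_seat [(array([ 0.5521, -0.1912,  0.0339]), 0.93)]
top easel_front [(array([ 0.5928, -0.1836,  0.0094]), 0.89)]
top easel [(array([ 0.5386, -0.1848,  0.    ]), 0.9)]
top blue_tile [(array([ 0.5148, -0.192 ,  0.1473]), 0.67)]
```

The detected underside (mean 0.515, −0.194, 0.147) agrees with the rigid tool offset (expected 0.515, −0.191, 0.149). Descending along the backrest slope.

>>> apply_moves:
  deltas:
    - [[0,0,0,0,2,0,0],[0,0,0,0,4,0,0],[0,0,0,0,6,0,0],[0,0,0,0,8,0,0],[0,0,0,0,9.5,0,0],[0,0,0,0,10.2,0,0],[0,0,0,0,10.2,0,0],[0,0,0,0,10.2,0,0],[0,0,0,0,10.2,0,0]]

```text
time_s: 15.55
ee_pos: [0.5332, -0.1895, 0.1051]
eef_rot: [-0.421, 0.389, -0.557, 0.601]
contact_force: [0.2, -0.5, -2.9]
width: 0.0087
```

```bash
python3 tfit.py; cat > m.py <<'E'
from h import *
delta(tgt(.0,.002),Mz(ye,.349)); s=sensors.get_state(); print(s['contact_force'],s['torque'],s['width'])
L={}
for k in range(3):
  for c in('side','top'):
    p=snap(c)
    for l in('easel_seat','easel','blue_tile'):
        for d in finder.mark_of(p,l)[:1]:
            if d['conf']>.5: L.setdefault((c,l),[]).append(d['location'])
for k,v in L.items(): print(k,np.round(np.mean(v,0),4),len(v),np.round(R.from_euler('z',-ye).apply(np.mean(v,0)-Eo),4))
E
python3 m.py
```

```text
15.55 [ 0.53324487 -0.18954688  0.10512293] [ 0.23565083 -0.4953508  -2.89557382] 0.008743321245691183
0.93 643
[array([ 0.5548, -0.195 ,  0.0536])]
0.71 1296
[array([ 0.5503, -0.1898,  0.0522])]
[ 0.0618 -0.0044  0.0001  0.0087] 0.6782830626700819 0.7966562607400619
turn [-0.0009 -0.0003  0.0011] shift cm [ 0.04  1.83 -0.01]
[-0.48422469  0.40286809 -1.83044533] [-0.03722575  0.34930204  0.02448306] 0.009028290921935883
('side', 'easel_seat') [ 0.5489 -0.1903  0.036 ] 3 [ 0.0083 -0.002   0.036 ]
('side', 'easel') [ 0.5408 -0.1899 -0.    ] 3 [ 0.0002 -0.0009 -0.    ]
('side', 'blue_tile') [ 0.5506 -0.1943  0.0521] 3 [ 0.0097 -0.0061  0.0521]
('top', 'easel_seat') [ 0.5519 -0.1933  0.0341] 3 [ 0.011  -0.0052  0.0341]
('top', 'easel') [ 0.54   -0.1847  0.0017] 3 [-0.0002  0.0044  0.0017]
('top', 'blue_tile') [ 0.5488 -0.1903  0.0536] 3 [ 0.0082 -0.002   0.0536]
```

>>> apply_moves:
  deltas:
    - [[0,0,0,0,0.3,0.1,0],[0,0,0,0,0.6,0.1,0],[0,0,0,0,0.9,0.1,0],[0,0,0,0,1.1,0.1,0],[0,0,0,0,1.3,0.1,0],[0,0,0,0,1.4,0.1,0],[0,0,0,0,1.4,0.1,0]]

```text
time_s: 17.75
ee_pos: [0.5383, -0.1885, 0.0909]
eef_rot: [-0.421, 0.389, -0.556, 0.601]
contact_force: [0.3, 0.7, -2.9]
width: 0.0089
```

```bash
python3 m.py
```

```text
turn [-0.     -0.0003  0.0005] shift cm [ 0.06  0.37 -0.07]
[ 0.31212413  0.70191968 -2.89326588] [-0.02376882  0.40985973  0.0616688 ] 0.008940889866995391
('side', 'easel_seat') [ 0.5496 -0.1905  0.0349] 3 [ 0.009  -0.0022  0.0349]
('side', 'easel') [ 0.5413 -0.1904 -0.001 ] 3 [ 0.0007 -0.0015 -0.001 ]
('side', 'blue_tile') [ 0.5577 -0.1933  0.039 ] 3 [ 0.0168 -0.0057  0.039 ]
('top', 'easel') [ 0.5387 -0.1861  0.001 ] 3 [-0.0016  0.0031  0.001 ]
('top', 'blue_tile') [ 0.5544 -0.1895  0.0391] 3 [ 0.0139 -0.0016  0.0391]
('top', 'easel_seat') [ 0.5514 -0.192   0.033 ] 2 [ 0.0106 -0.0038  0.033 ]
```

>>> apply_moves:
  deltas:
    - [[0,0,0,0,0.1,0,0],[0,0,0,0,0.2,0,0],[0,0,0,0,0.25,0,0],[0,0,0,0,0.25,0,0]]

```text
time_s: 19.35
ee_pos: [0.5392, -0.1886, 0.0887]
eef_rot: [-0.421, 0.389, -0.556, 0.601]
contact_force: [0.5, -0.4, -2.3]
width: 0.009
```

>>> apply_moves:
  deltas:
    - [[0,0,0,0,0.05,0,0],[0,0,0,0,0.1,0,0],[0,0,0,0,0.1,0,0]]

```text
time_s: 19.65
ee_pos: [0.5397, -0.1889, 0.0886]
eef_rot: [-0.421, 0.389, -0.557, 0.601]
contact_force: [-3.7, -1.3, 4.5]
width: 0.0092
```

Touched the ledge (Fz −2.9 to +4.5 N). Releasing slowly.

>>> apply_moves:
  deltas:
    - [[0,0,0,0,0,0,0.13],[0,0,0,0,0,0,0.15],[0,0,0,0,0,0,0.18],[0,0,0,0,0,0,0.22],[0,0,0,0,0,0,0.28],[0,0,0,0,0,0,0.35],[0,0,0,0,0,0,0.35]]
  newtons: 20

```text
time_s: 20.35
ee_pos: [0.5398, -0.1889, 0.0886]
eef_rot: [-0.421, 0.389, -0.557, 0.601]
contact_force: [-0.5, -0.1, 0.9]
width: 0.03
```

```bash
python3 m.py
```

```text
turn [-0.0007  0.0002  0.0011] shift cm [ 0.01  0.1  -0.13]
[-0.48402685 -0.14490347  0.9437422 ] [-0.05919589  0.1855507   0.04343345] 0.029975138592412708
('side', 'easel_seat') [ 0.5504 -0.1898  0.0353] 2 [ 0.0098 -0.0016  0.0353]
('side', 'easel') [ 0.5403 -0.191  -0.0012] 3 [-0.0004 -0.002  -0.0012]
('top', 'easel_seat') [ 0.5513 -0.192   0.0324] 3 [ 0.0105 -0.0039  0.0324]
('top', 'easel') [ 5.381e-01 -1.870e-01  5.000e-04] 3 [-0.0022  0.0022  0.0005]
('top', 'blue_tile') [ 0.5538 -0.1912  0.0378] 3 [ 0.0131 -0.0033  0.0378]
('side', 'blue_tile') [ 0.5602 -0.1928  0.0371] 2 [ 0.0194 -0.0053  0.0371]
```

Released: width 30 mm, forces about 0. Withdrawing straight along the tile.

>>> apply_moves:
  deltas:
    - [[0,0,0,0,-1,0,0.35],[0,0,0,0,-2.5,0,0.35],[0,0,0,0,-4.5,0,0.35],[0,0,0,0,-7,0,0.35],[0,0,0,0,-10,0,0.35],[0,0,0,0,-13,0,0.35],[0,0,0,0,-16,0,0.35],[0,0,0,0,-16,0,0.35],[0,0,0,0,-16,0,0.35]]

```text
time_s: 22.45
ee_pos: [0.4853, -0.1935, 0.2405]
eef_rot: [-0.421, 0.388, -0.558, 0.601]
contact_force: [0.6, 0.2, 0.2]
width: 0.03
```

```bash
cat > fin.py <<'E'
from h import *
from scipy.optimize import minimize
s=sensors.get_state();print(s['time_s'],s['ee_pos'],s['contact_force'])
P=[snap('side'),snap('top')];M=[]
for p in P:
    for l in('blue_tile','keeper_tab','clay_tile','marble_slab','stone','scrub_brush'): print(l,[(np.round(d['location'],4),round(d['conf'],2)) for d in finder.mark_of(p,l)[:1]])
    for d in finder.masks_of(p,'blue_tile')[:1]: M.append((p,d['region'])); print('mask',d['region'].sum())
def V(q): # x,y,z of underside centre, yaw, lean
    return [(R.from_euler('z',q[3])*R.from_euler('y',-q[4])).apply(tile[0])+q[:3]]
def c(q,front=True):
    t=0
    for p,m in M:
        d=draw(p,V(q))
        t+=1-(d&m).sum()/(d|m).sum()
    return t
U=Eo+R.from_euler('z',ye).apply([.0147,0,.0367]);q0=np.r_[U,ye,.349]
S0=np.vstack([q0,q0+np.diag([.006,.006,.006,.08,.08])])
b=minimize(c,q0,method='Nelder-Mead',options=dict(initial_simplex=S0,xatol=1e-4,fatol=1e-4,maxiter=400))
print('fit easel frame',R.from_euler('z',-ye).apply(b.x[:3]-Eo).round(4),'yaw,lean',b.x[3:].round(3),b.fun,c(q0))
# white pattern pixels on the tile
for p,m in M:
    px=p['img'][m].astype(int);print('whitish share',np.mean(px.min(1)>110),px.mean(0).round())
E
python3 fin.py
```

```text
22.45 [ 0.48533099 -0.19346321  0.2404569 ] [0.55194147 0.19391833 0.19286395]
blue_tile [(array([ 0.5589, -0.1913,  0.0374]), 0.72)]
keeper_tab []
clay_tile [(array([0.4336, 0.2315, 0.0097]), 0.56)]
marble_slab []
stone [(array([ 0.7691, -0.1165,  0.0015]), 0.77)]
scrub_brush [(array([ 0.7713,  0.1376, -0.002 ]), 0.59)]
mask 1077
blue_tile [(array([ 0.5536, -0.1913,  0.0371]), 0.56)]
keeper_tab [(array([0.5031, 0.2078, 0.0097]), 0.67)]
clay_tile [(array([0.4373, 0.231 , 0.009 ]), 0.58)]
marble_slab [(array([0.5047, 0.2105, 0.0105]), 0.72)]
stone [(array([ 0.7724, -0.1198, -0.0014]), 0.85)]
scrub_brush [(array([ 0.769 ,  0.1339, -0.0035]), 0.82)]
mask 1867
fit easel frame [ 0.0188 -0.0032  0.0319] yaw,lean [0.083 0.377] 0.15053809326950007 0.35106940371456496
whitish share 0.08913649025069638 [ 67. 106. 153.]
whitish share 0.0 [20. 31. 51.]
```

>>> apply_moves:
  deltas:
    - [[0,0,0,0,-3,-2,0.35],[0,0,0,0,-5,-4,0.35],[0,0,0,-4,-5,-5,0.35],[0,0,0,-8,-5,-5,0.35],[0,0,0,-12,-5,-5,0.35],[0,0,0,-15,-5,-5,0.35],[0,0,0,-15,-5,-5,0.35],[0,0,0,-15,-5,-5,0.35]]

```text
time_s: 24.05
ee_pos: [0.4097, -0.0478, 0.269]
eef_rot: [-0.422, 0.388, -0.556, 0.602]
contact_force: [-0.1, -0.5, 0.2]
width: 0.0298
```

```bash
python3 fin.py; python3 - <<'E'
from h import *
from scipy.optimize import minimize_scalar
for c in('side','top'):
    p=snap(c)
    print(c,[(np.round(d['location'],4),round(d['conf'],2)) for d in finder.mark_of(p,'keeper_tab')])
    h=cv2.cvtColor(p['img'],cv2.COLOR_RGB2HSV); o=(h[...,0]<16)&(h[...,1]>220)&(h[...,2]>100); o[:, 300:]=0
    f=lambda k:1-(lambda d:(d&o).sum()/(d|o).sum())(draw(p,place(rackm(k)[3:],[*O,yr])))
    ks=np.arange(0,56,4);print(o.sum(),[(int(k),round(f(k),2)) for k in ks])
    m=finder.masks_of(p,'blue_tile')[0]['region'];g=p['img'][m].astype(int);r=g[:,0]/(g[:,2]+1);print('r/b percentiles',np.percentile(r,[5,25,50,75,95]).round(2),np.percentile(g.max(1),[5,50,95]))
s=sensors.get_state();print(s['time_s'],s['contact_force'],s['ee_pos'])
E
```

```text
24.05 [ 0.40967586 -0.04780019  0.26898623] [-0.13826587 -0.52896441  0.19908214]
blue_tile [(array([ 0.5579, -0.1926,  0.0365]), 0.57)]
keeper_tab [(array([0.5324, 0.3054, 0.1626]), 0.72)]
clay_tile [(array([0.4352, 0.2303, 0.0097]), 0.66)]
marble_slab [(array([0.4999, 0.211 , 0.0108]), 0.81)]
stone [(array([ 0.7697, -0.1179, -0.0016]), 0.7)]
scrub_brush [(array([ 0.7761,  0.1385, -0.0008]), 0.88)]
mask 1013
blue_tile [(array([ 0.5585, -0.1878,  0.0353]), 0.79)]
keeper_tab [(array([0.5316, 0.3065, 0.1661]), 0.73)]
clay_tile [(array([0.4351, 0.2314, 0.0131]), 0.86)]
marble_slab [(array([0.5033, 0.2115, 0.0118]), 0.94)]
stone [(array([ 0.7746, -0.1182, -0.003 ]), 0.59)]
scrub_brush [(array([0.7674, 0.1382, 0.0009]), 0.69)]
mask 1949
fit easel frame [ 0.0191 -0.0034  0.0296] yaw,lean [0.082 0.377] 0.127684159318609 0.317766958170145
whitish share 0.05231984205330701 [ 50.  84. 127.]
whitish share 0.0 [20. 29. 48.]
side [(array([0.534 , 0.3071, 0.1621]), 0.96)]
174 [(0, np.float64(0.96)), (4, np.float64(0.95)), (8, np.float64(0.95)), (12, np.float64(0.95)), (16, np.float64(0.94)), (20, np.float64(0.94)), (24, np.float64(0.93)), (28, np.float64(0.93)), (32, np.float64(0.93)), (36, np.float64(0.92)), (40, np.float64(0.92)), (44, np.float64(0.92)), (48, np.float64(0.94)), (52, np.float64(0.95))]
r/b percentiles [0.15 0.24 0.32 0.51 1.09] [ 60.  128.5 175. ]
top [(array([0.5345, 0.307 , 0.1652]), 0.79)]
3325 [(0, np.float64(0.92)), (4, np.float64(0.88)), (8, np.float64(0.83)), (12, np.float64(0.78)), (16, np.float64(0.73)), (20, np.float64(0.66)), (24, np.float64(0.6)), (28, np.float64(0.52)), (32, np.float64(0.43)), (36, np.float64(0.35)), (40, np.float64(0.24)), (44, np.float64(0.19)), (48, np.float64(0.19)), (52, np.float64(0.27))]
r/b percentiles [0.   0.05 0.12 0.9  1.29] [ 26.  39. 120.]
25.15 [ 0.01146023 -0.48398126 -0.55888466] [ 0.40956294 -0.04837674  0.26865992]
```

```bash
python3 -c "
from h import *
print(ctrl.hand_in())"
```

```text
the job is handed in; nothing more can be done
None
```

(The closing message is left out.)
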